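# Walk the vial block round to the sensor rail

## Robot

A 6-joint arm with a two-finger parallel gripper is mounted at the origin on a cart in front of the work surface, level with it; the furniture and walls round the work are solid. World frame = base frame: x ahead of the robot, y to its left, z up, the work surface at z = 0. Lengths are in m, angles in rad, forces in N, time in s.
With the tool pointing down it reaches from about 0.35 to 0.85 m from the base axis. Payload 8.1 kg.
Tool frame: the origin (TCP) lies at the centre of the arm's flange, where the gripper is bolted on; the fingertips stand 186 mm ahead of it and the grasp point (between the pads) lies arm.tcp_to_grasp ahead of it (arm.tcp_to_grasp is the distance from the TCP to the grasp point, in m); z points along the fingers, y is the direction in which the jaws open and shut (so a half turn about z gives the same grasp; the last joint's range is limited). The gripper opens to 93 mm and grips with 3 to 60 N. Pads are 15 mm wide; open, the fingers measure 128 mm over their backs; the gripper's body (75 mm by 188 mm) begins 65 mm behind the grasp point.
Start: joints at [-1.395, 0.13, 1.488, -0, 1.523, -0.085], TCP at [0.155, -0.58, 0.405] pointing down, gripper open.
Joint ranges: [-2.96, 2.96], [-0.89, 2.26], [0.02, 2.5], [-1.34, 4.48], [0, 2.73], [-2.66, 2.66]. Speed limits (rad/s): [2.39, 2.39, 2.79, 3.14, 3.14, 3.14].

## Interface

Orientations are given as a unit quaternion [w, x, y, z].
In Python, from bench import arm gives the robot as it stands. The module is installed in compiled form; this text tells all that it offers.
- The arm moves only by the tool arm_command, never from a script. Its argument "rows" is a list of rows, each a list of 5 numbers: the shift along the tool's x, y, z in mm, then the turn about the tool's z in degrees, then the opening, from 0 (shut) to 1 (fully open). In form: [[x, y, z, roll, gripper], ...]. A call has 1 to 20 rows; each row is the pose to reach, as a shift and turn from the pose commanded when the call began, along the tool's axes at that moment; what a row does not reach only later rows make up. A row lasts 1/8 s, in which the tool goes at most 62.5 mm and 10.7 degrees, less where a joint would pass 70% of its speed; a pose out of reach is approached as far as the arm can. A call with a gripper value outside its range is refused whole. The fingers move at their own pace and stop on an object; "force" is the grip in N (left out, the last holds). Time passes only in rows, so rows that repeat a pose let the fingers close. It gives the time, the measured TCP pose, the force and the opening at its end, in the units of the state.
- arm.get_obs(): the state, without advancing time (a new reading comes with each control period).
- arm.grab_frame(name): name is "scene" or "top"; returns the picture (420x560x3 uint8, red, green, blue); there is no depth.
- arm.get_calibration(name): a dict with "fov_y" (degrees; the focal length in pixels is half the picture's height over the tangent of half this angle, whatever the lens; pixels are square), "cx", "cy" (the principal point, pixels), "k1" (the pictures are not rectified: a ray, as slopes to the right and down, at radius r is drawn at 1 + k1 r^2 times it, then the intrinsics apply), "cam_to_world" (4x4, takes a point from camera to world coordinates). Camera axes: x right, y up, looking along -z (the intrinsics and any distortion apply to the point x, -y, -z); pixel columns grow to the right and rows downward; lengths in m; the calibration is good to about 2 mm. A picture is of the moment at which its call begins. get_calibration takes no time and is no camera call.
- arm.hand_in(): hands the job in, once; it reports no verdict.
Trained networks look in the newest picture that a camera, given by its name, has taken for a name from the list of things; names that differ only in an ending like _2 or _b are one class to them, and where a whole thing is asked for, a point or a joint stands for the part that bears it (a point fixed in the world has none). Each returns a list of dicts, best first, with "conf" (0 to 1); they miss things now and then, are a little off and sometimes report something else, mostly with a low value. They report only what shows in the picture. A call takes as long as a camera call.
- arm.spot_in(label, camera): "location" ([x, y, z] in m, in the coordinates of the camera as it stood for that picture, good to about 4 mm: the middle of the surface that is visible of it).
- arm.cut_out(label, camera): "region" (420x560 bool, what is visible of it).
The state is a dict: "t": time; "joint_pos": joint angles; "dq": joint speeds; "joint_torque": joint torques, N m; "tcp_pos": TCP position; "ee_rot": TCP orientation; "contact_force": force on the tool from outside, world axes, zero at the start; "wrist_torque": the same for the moment, N m; "opening": finger opening in m.
Only numpy, scipy, OpenCV 4.12 (cv2) and the standard library are available. Lean on these libraries where they do the work, as an engineer would, in place of code of your own. Each camera call takes 0.05 s, during which the arm holds its last target.

## Task

Without gripping or lifting it, push the heavy aluminium vial block round on the table with the fingertips, nudging one corner and then another as needed, until its face with the two brass pads lies flush against the front of the sensor rail, the block centred so that each of the rail's two sprung pins meets its brass pad and is pressed fully in. Leave the block there with all six vials standing in it: do not touch the vials, and do not disturb the other things on the table.

Things in the scene. Friction and masses are not known exactly. Their poses are not given: they have to be found in the camera images.
- block: Vial block: heavy aluminium block (about 0.75 kg, plus six vials of 26 g), 126 mm long (its y), 90 mm deep (x), 48 mm high, loose on four feet centred at x = +-36, y = +-54 mm. Origin: its centre, at table height; x points out of its contact face (the long face with two brass pads), z up. It takes some 4 to 7 N to slide; pushed off-centre it also turns, and it stays where it is left.
- pad_left (a point): Centre of the brass pad (26 mm across, set flush) at the +y end of the block's contact face: x = +45, y = +40, z = 24 mm in the block's frame. With the block home it lies at x = 0, y = +40 mm in the rail's frame, the block's axes parallel to the rail's.
- pad_right (a point): The same pad at the -y end of the contact face: x = +45, y = -40, z = 24 mm in the block's frame. With the block home it lies at x = 0, y = -40 mm in the rail's frame.
- rail: Sensor rail: a fixed aluminium fence, 160 mm long (its y), 42 mm high, 62 mm deep with its foot, screwed to the table, a lead behind it. Origin: centre of its upright front face, at table height; x points from that face into the rail (away from the robot), y along it to the robot's left. Two sprung pins stand 8 mm out of the face at y = +40 and -40 mm, 24 mm above the table.
- pin_left (a joint): Sprung brass pin, 8 mm across, in the rail's front face at y = +40 mm: 0 = fully out (8 mm proud), 0.008 m = pressed level with the face. About 1 N presses it fully in; it springs back out if left free.
- pin_right (a joint): The same pin at y = -40 mm: 0 = fully out, 0.008 m = pressed level with the face.
- microscope: Binocular microscope, fixed, about 323 mm deep, 212 mm wide and 459 mm high, to the right of the work; origin under the middle of its base. It stands between the place where the arm starts and the block: keep the arm clear of it on the way.
- dropper: Amber dropper bottle, 36 mm across, 106 mm high, to the left of the rail; origin at the centre of its underside. Not to be disturbed.
- petri: Petri dish with lid, 72 mm across, 14 mm high, beside the right end of the rail; origin at the centre of its underside. Not to be disturbed.
- seed_jar: Seed jar with a green lid, 54 mm across, 70 mm high, left of the dropper bottle; origin at the centre of its underside. Not to be disturbed.
- tape: Roll of tape lying flat, 104 mm across, 25 mm high, on the right near edge; origin at the centre of its underside. Not to be disturbed.
- loupe: Folding loupe lying flat, 94 x 43 x 18 mm, on the right near edge; origin at the centre of its underside. Not to be disturbed.
- slide_pack: Small white cardboard pack of glass slides, 78 x 30 x 28 mm, on the left near edge; origin at the centre of its underside. Not to be disturbed.
- vial_1: Glass sample vial with screw cap, 24 mm across, 62 to 66 mm high, standing loose in the block's well at x = -19, y = -38 mm of the block's frame; origin at the centre of its underside, 11 mm above the table; its cap ends some 73 to 77 mm above the table. Not to be touched.
- vial_2: Glass sample vial with screw cap, 24 mm across, 62 to 66 mm high, standing loose in the block's well at x = -19, y = +0 mm of the block's frame; origin at the centre of its underside, 11 mm above the table; its cap ends some 73 to 77 mm above the table. Not to be touched.
- vial_3: Glass sample vial with screw cap, 24 mm across, 62 to 66 mm high, standing loose in the block's well at x = -19, y = +38 mm of the block's frame; origin at the centre of its underside, 11 mm above the table; its cap ends some 73 to 77 mm above the table. Not to be touched.
- vial_4: Glass sample vial with screw cap, 24 mm across, 62 to 66 mm high, standing loose in the block's well at x = +19, y = -38 mm of the block's frame; origin at the centre of its underside, 11 mm above the table; its cap ends some 73 to 77 mm above the table. Not to be touched.
- vial_5: Glass sample vial with screw cap, 24 mm across, 62 to 66 mm high, standing loose in the block's well at x = +19, y = +0 mm of the block's frame; origin at the centre of its underside, 11 mm above the table; its cap ends some 73 to 77 mm above the table. Not to be touched.
- vial_6: Glass sample vial with screw cap, 24 mm across, 62 to 66 mm high, standing loose in the block's well at x = +19, y = +38 mm of the block's frame; origin at the centre of its underside, 11 mm above the table; its cap ends some 73 to 77 mm above the table. Not to be touched.

How it is judged:
By the outcome, as a careful person would: the job done as asked, in the order asked, and still so for the second after the job is handed in, with the robot touching nothing.
It also fails if it takes over 72 s, if anything falls off the work surface, if the arm or the gripper's body presses on something with over 40 N, if the wrist force passes 120 N, or if a joint passes its speed limit or range.

## Working session

There is one attempt and no reset: what is moved stays moved. The work goes in short steps, Python scripts to look and compute and a tool call to move; the robot and the scene stay as the last step left them, time stands still between calls to the robot, and variables do not carry over. Pictures are saved under pics/ and viewed, and the job is handed in when it is done.

Besides the shell and the picture viewer there is one more tool, called after "Call:" as a command line: name --pt "numbers of a row" for each row, then --argument value for the rest. arm_command: Moves the arm, as the interface text tells. Its arguments: {"type":"object","properties":{"rows":{"type":"array","items":{"type":"array","items":{"type":"number"}}},"force":{"type":"number"}},"required":["rows"]}

```bash
mkdir -p pics; cat > h.py <<'E'
import numpy as np, cv2
from bench import arm
def snap(cam,name):
    f=arm.grab_frame(cam); cv2.imwrite('pics/'+name,cv2.cvtColor(f,cv2.COLOR_RGB2BGR)); return f
def K(cam):
    c=arm.get_calibration(cam); f=210/np.tan(np.radians(c['fov_y'])/2); return c,f
def ray(cam,u,v):
    c,f=K(cam); x=(u-c['cx'])/f; y=(v-c['cy'])/f
    a,b=x,y
    for _ in range(20):
        s=1+c['k1']*(a*a+b*b); a,b=x/s,y/s
    M=np.array(c['cam_to_world']); return M[:3,3],M[:3,:3]@np.array([a,-b,-1])
def atz(cam,u,v,z):
    o,d=ray(cam,u,v); return o+d*(z-o[2])/d[2]
def proj(cam,P):
    c,f=K(cam); M=np.array(c['cam_to_world']); p=M[:3,:3].T@(np.array(P)-M[:3,3])
    x,y=p[0]/-p[2],-p[1]/-p[2]; s=1+c['k1']*(x*x+y*y); return np.array([c['cx']+f*s*x,c['cy']+f*s*y])
def w(cam,p):
    M=np.array(arm.get_calibration(cam)['cam_to_world']); return M[:3,:3]@np.array(p)+M[:3,3]
E
python3 - <<'E'
from h import *
print(arm.get_obs(),arm.tcp_to_grasp)
for c in('scene','top'):
    snap(c,c+'0.png'); k=arm.get_calibration(c); print(c,k)
for n in('block','rail','pad_left','pin_left','microscope'):
    for c in('scene','top'):
        for d in arm.spot_in(n,c)[:3]: print(n,c,round(d['conf'],2),w(c,d['location']).round(3))
E
```

```text
{'t': 0.0, 'joint_pos': array([-1.39537410e+00,  1.31127603e-01,  1.48925756e+00, -4.53991370e-05,
        1.52302029e+00, -8.53979605e-02]), 'dq': array([-5.53480040e-05,  6.63471117e-04,  4.28175148e-04, -5.97063584e-04,
       -1.58352617e-04,  9.58167860e-04]), 'joint_torque': array([ 1.21101682e-03, -5.59849370e+01, -4.91754055e+01,  7.68845645e-02,
        3.52872955e-02, -1.22411448e-04]), 'tcp_pos': array([ 0.15469768, -0.57947482,  0.40371913]), 'ee_rot': array([-9.04461981e-04,  9.91508097e-01,  1.30041808e-01, -6.34349445e-05]), 'contact_force': array([ 0.51693705, -0.42113347,  0.55686526]), 'wrist_torque': array([-0.06163592, -0.03616618,  0.04234702]), 'opening': 0.09338901278310262} 0.1673
scene {'fov_y': 42.00386275802587, 'cx': 281.5900142509514, 'cy': 204.67923726156383, 'k1': -0.18606002690147644, 'cam_to_world': array([[-0.32990278,  0.40831489, -0.85114224, -0.75219211],
       [-0.94390803, -0.12910937,  0.30392171,  0.43635688],
       [ 0.01420532,  0.90366461,  0.42800524,  0.67764963],
       [ 0.        ,  0.        ,  0.        ,  1.        ]])}
top {'fov_y': 44.23777218525216, 'cx': 274.3654585058833, 'cy': 209.3546504869083, 'k1': -0.09257261615994547, 'cam_to_world': array([[ 0.02450391,  0.99698498, -0.07362404,  0.41284898],
       [-0.99967264,  0.02497887,  0.00553709, -0.00450402],
       [ 0.00735944,  0.07346426,  0.9972707 ,  1.43154627],
       [ 0.        ,  0.        ,  0.        ,  1.        ]])}
block scene 0.98 [0.431 0.162 0.038]
block top 0.82 [0.479 0.144 0.043]
rail scene 0.56 [0.605 0.139 0.032]
rail top 0.6 [0.632 0.119 0.027]
pad_left scene 0.68 [0.43  0.16  0.033]
pad_left scene 0.43 [0.479 0.161 0.068]
pad_left scene 0.39 [0.462 0.13  0.068]
pad_left top 0.75 [0.482 0.144 0.046]
```

View pics/scene0.png

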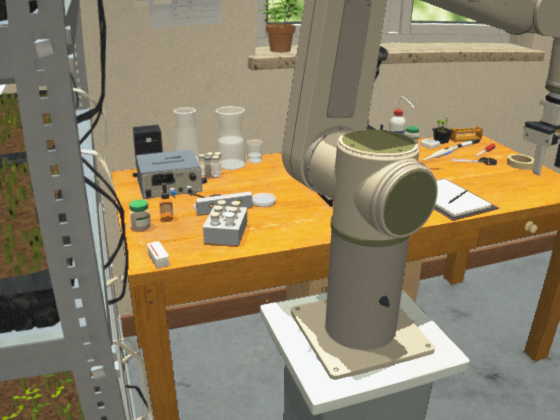

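View pics/top0.png

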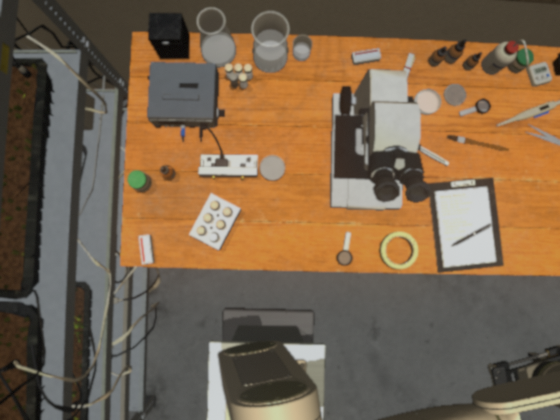

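```bash
python3 - <<'E'
import cv2
a=cv2.imread('pics/top0.png'); cv2.imwrite('pics/top0z.png',cv2.resize(a[50:250,120:320],(800,600)[:1]*0 or (600,600),interpolation=cv2.INTER_CUBIC))
E
```

```text
(no output)
```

View pics/top0z.png

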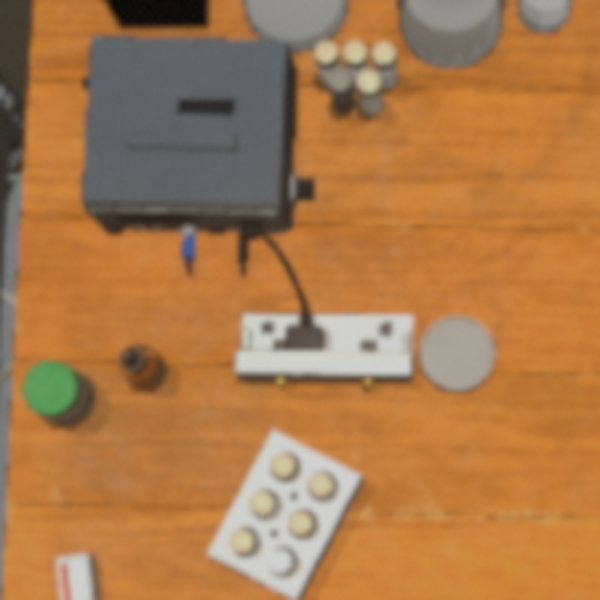

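```bash
python3 - <<'E'
import cv2
a=cv2.imread('pics/scene0.png'); cv2.imwrite('pics/scene0z.png',cv2.resize(a[170:270,120:290],(800,470),interpolation=cv2.INTER_CUBIC))
from h import *
for n,z,pts in(('block',.048,[(275,430),(361,475),(297,599),(208,552)]),('rail',.042,[(236,374),(411,376),(413,352),(235,350)]),('pins',.024,[(280,381),(368,381)])):
    for u,v in pts: print(n,atz('top',120+u/3-.33,50+v/3-.33,z).round(4))
c=arm.cut_out('block','top')
m=c[0]['region'].astype('uint8');print(m.sum(),cv2.minAreaRect(cv2.findNonZero(m)))
E
```

```text
block [0.5549 0.1586 0.048 ]
block [0.5163 0.0802 0.048 ]
block [0.4042 0.134  0.048 ]
block [0.4439 0.2149 0.048 ]
rail [0.6055 0.1964 0.042 ]
rail [0.6076 0.038  0.042 ]
rail [0.6295 0.0368 0.042 ]
rail [0.6274 0.1981 0.042 ]
pins [0.6025 0.1584 0.024 ]
pins [0.6045 0.0778 0.024 ]
1180 ((214.99530029296875, 221.60850524902344), (34.96628952026367, 47.10736083984375), 29.05460548400879)
```

View pics/scene0z.png

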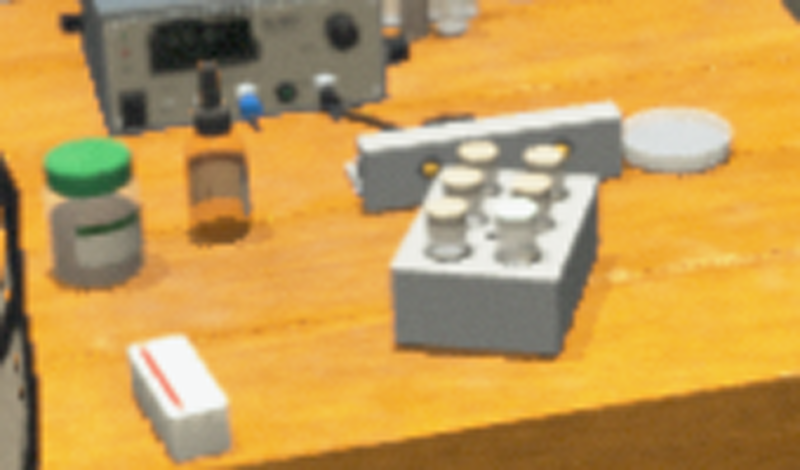

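```bash
cat >> h.py <<'E'
def tool():
    from scipy.spatial.transform import Rotation as R
    o=arm.get_obs(); q=o['ee_rot']; Rm=R.from_quat([q[1],q[2],q[3],q[0]]).as_matrix(); return np.array(o['tcp_pos']),Rm
def rows(way):
    """way: list of (x,y,z,toolx_yaw_deg) -> shift/turn from measured pose"""
    p,Rm=tool(); y0=np.degrees(np.arctan2(Rm[1,0],Rm[0,0]))
    print('now',p.round(4),'yaw',y0.round(2),'tool z',Rm[:,2].round(3),'t',arm.get_obs()['t'])
    for x,y,z,a in way:
        d=Rm.T@(np.array([x,y,z])-p); print((d*1000).round(1),round(y0-a,1))
E
python3 - <<'E'
from h import *
for u,v,z in((331,207,0),(402,210,0),(402,210,.05),(427,198,.3),(375,197,.3),(122,266,0),(500,273,0),(167,172,.1),(139,182,.07),(146,236,.028),(146,263,.028),(154,250,.028),(272,167,.014)): print(u,v,z,atz('top',u,v,z).round(3))
rows([(.2,-.33,.42,63),(.36,-.08,.42,63),(.38,.1,.42,63),(.49,.21,.42,63)])
E
```

```text
331 207 0 [ 0.529 -0.17   0.   ]
402 210 0 [ 0.526 -0.37   0.   ]
402 210 0.05 [ 0.522 -0.357  0.05 ]
427 198 0.3 [ 0.53  -0.349  0.3  ]
375 197 0.3 [ 0.529 -0.233  0.3  ]
122 266 0 [0.35  0.406 0.   ]
500 273 0 [ 0.355 -0.652  0.   ]
167 172 0.1 [0.602 0.27  0.1  ]
139 182 0.07 [0.577 0.35  0.07 ]
146 236 0.028 [0.435 0.336 0.028]
146 263 0.028 [0.362 0.333 0.028]
154 250 0.028 [0.397 0.312 0.028]
272 167 0.014 [ 0.635 -0.003  0.014]
now [ 0.1547 -0.5797  0.4048] yaw 14.94 tool z [ 0. -0. -1.] t 0.65
[ 108.1 -229.6  -15.2] -48.1
[ 327.2 -429.9  -15.2] -48.1
[ 392.9 -598.7  -15.3] -48.1
[ 527.5 -676.6  -15.3] -48.1
```

Call:
arm_command --pt "25 -45 -5 0 1" --pt "50 -95 -10 0 1" --pt "75 -145 -15 0 1" --pt "100 -195 -15 0 1" --pt "120 -240 -15 -4 1" --pt "160 -275 -15 -10 1" --pt "200 -312 -15 -16 1" --pt "240 -350 -15 -22 1" --pt "280 -387 -15 -28 1" --pt "327 -430 -15 -34 1" --pt "345 -480 -15 -40 0.9" --pt "362 -525 -15 -46 0.8" --pt "378 -562 -15 -48 0.8" --pt "395 -599 -15 -48 0.8" --pt "430 -620 -15 -48 0.8" --pt "475 -645 -15 -48 0.8" --pt "515 -665 -15 -48 0.8" --pt "545 -670 -15 -48 0.8" --pt "547 -670 -15 -48 0.8" --pt "547 -670 -15 -48 0.8"

```text
t: 3.15
tcp_pos: [0.5102, 0.2085, 0.4196]
ee_rot: [-0.0, 0.853, 0.522, -0.0]
contact_force: [0.5, 0.1, 0.1]
opening: 0.0744
```

```bash
python3 - <<'E'
from h import *
print(arm.get_obs()['opening'])
snap('scene','s1.png');snap('top','t1.png')
rows([(.510,.208,.30,63.1),(.510,.208,.2,63.1)])
E
```

```text
0.07436794253596184
now [0.5099 0.2082 0.42  ] yaw 62.92 tool z [ 0. -0. -1.] t 3.25
[ -0.2   0.2 120. ] -0.2
[-2.0e-01  1.0e-01  2.2e+02] -0.2
```

View pics/s1.png

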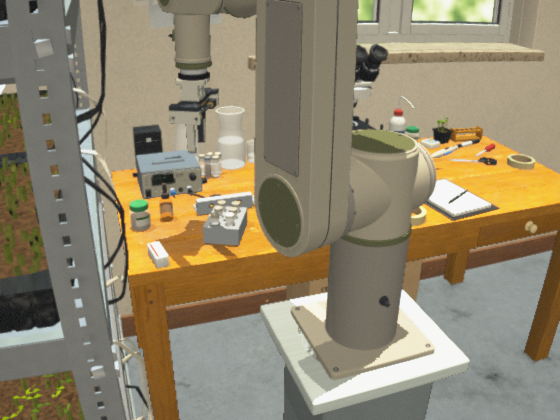

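View pics/t1.png

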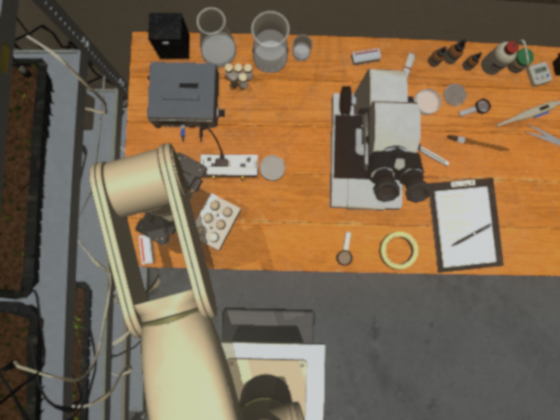

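Call:
arm_command --pt "0 0 45 0 0.8" --pt "0 0 90 0 0.8" --pt "0 0 135 0 0.8" --pt "0 0 175 0 0.8" --pt "0 0 205 0 0.8" --pt "0 0 220 0 0.8" --pt "-5 0 220 0 0.8" --pt "-10 0 220 0 0.8" --pt "-14 0 220 0 0.8" --pt "-14 0 220 0 0.8"

```text
t: 4.5
tcp_pos: [0.5047, 0.1962, 0.2011]
ee_rot: [0.0, 0.853, 0.522, 0.001]
contact_force: [1.3, 0.6, 0.9]
opening: 0.0743
```

```bash
python3 - <<'E'
from h import *
snap('scene','s2.png')
a=cv2.imread('pics/s2.png'); cv2.imwrite('pics/s2z.png',cv2.resize(a[120:270,120:300],(720,600),interpolation=cv2.INTER_CUBIC))
p,_=tool()
C=np.array([.3995,.1876]);m=np.array([.4798,.1469])
n=np.array([.452,.892])
h0=m+n*(.045+.0075)
w_=[]
for t in range(0,31,3):
    a=np.radians(-t);Rt=np.array([[np.cos(a),-np.sin(a)],[np.sin(a),np.cos(a)]])
    h=C+Rt@(h0-C); w_.append((h[0],h[1],.2,63-t))
rows(w_); print(arm.get_obs()['contact_force'])
E
```

```text
now [0.5046 0.1962 0.2008] yaw 62.93 tool z [ 0.002  0.001 -1.   ] t 4.55
[-2.7  0.2  0.8] -0.1
[-7.5  2.8  0.8] 2.9
[-12.4   5.2   0.8] 5.9
[-17.4   7.3   0.8] 8.9
[-22.6   9.2   0.8] 11.9
[-27.8  10.8   0.8] 14.9
[-33.1  12.1   0.8] 17.9
[-38.4  13.1   0.8] 20.9
[-43.8  13.9   0.8] 23.9
[-49.3  14.4   0.8] 26.9
[-54.7  14.5   0.8] 29.9
[0.43226433 1.37525201 0.40719755]
```

View pics/s2z.png

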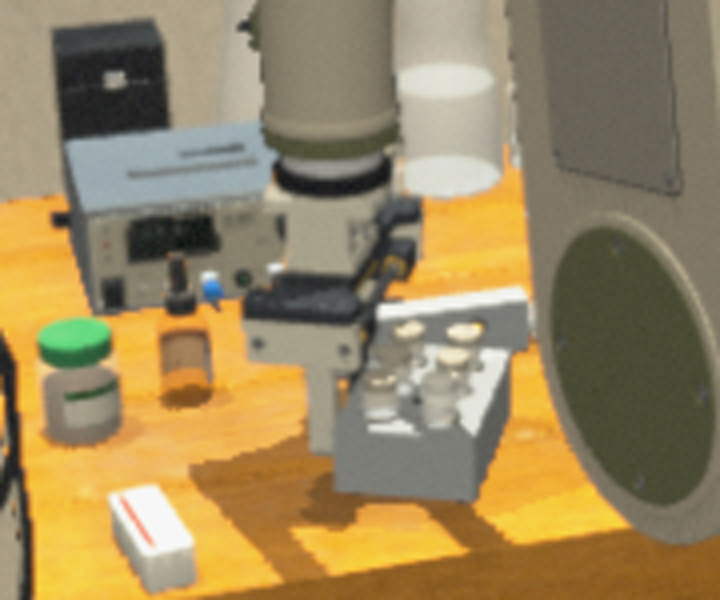

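Call:
arm_command --pt "-3 0.2 0 0 0.8" --pt "-5.5 1.5 0 1.5 0.8" --pt "-8 2.8 0 3 0.8" --pt "-10.5 4 0 4.5 0.8" --pt "-13 5.2 0 6 0.8" --pt "-15.5 6.3 0 7.5 0.8" --pt "-18 7.3 0 9 0.8" --pt "-20.5 8.3 0 10.5 0.8" --pt "-23 9.2 0 12 0.8" --pt "-25.5 10 0 13.5 0.8" --pt "-28 10.8 0 15 0.8" --pt "-30.7 11.5 0 16.5 0.8" --pt "-33.3 12.1 0 18 0.8" --pt "-36 12.6 0 19.5 0.8" --pt "-38.5 13.1 0 21 0.8" --pt "-41.3 13.5 0 22.5 0.8" --pt "-44 13.9 0 24 0.8" --pt "-47 14.1 0 25.5 0.8" --pt "-49.5 14.4 0 27 0.8" --pt "-49.5 14.4 0 27 0.8"

```text
t: 7.05
tcp_pos: [0.4953, 0.1458, 0.2008]
ee_rot: [0.0, 0.951, 0.308, 0.002]
contact_force: [4.5, 2.9, 3.1]
opening: 0.0743
```

```bash
python3 - <<'E'
from h import *
snap('scene','s3.png')
a=cv2.imread('pics/s3.png'); cv2.imwrite('pics/s3z.png',cv2.resize(a[120:270,120:300],(720,600),interpolation=cv2.INTER_CUBIC))
print(arm.get_obs()['contact_force'])
rows([])
E
```

```text
[3.68959009 2.11402275 3.11936507]
now [0.4953 0.1458 0.2008] yaw 35.94 tool z [ 0.003  0.001 -1.   ] t 7.1
```

View pics/s3z.png

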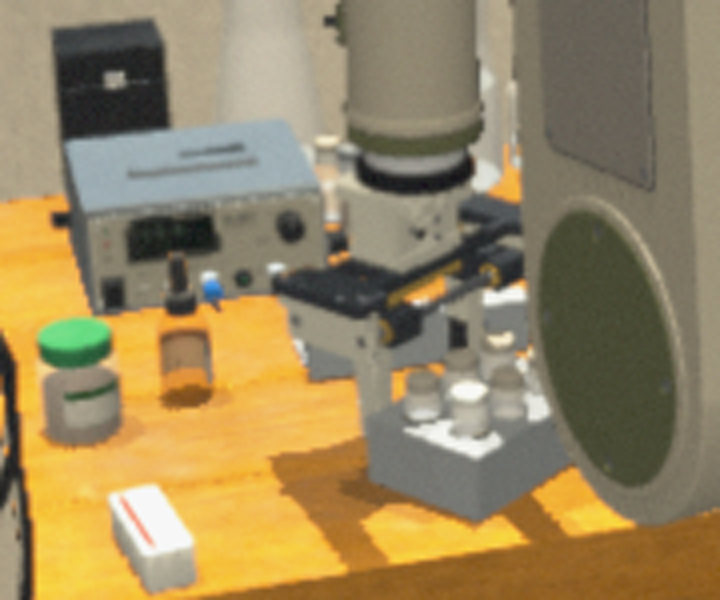

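```bash
python3 - <<'E'
from h import *
p,_=tool();n=np.array([np.cos(np.radians(36)),np.sin(np.radians(36))])
m=p[:2]-.0525*n; C=m+.09*np.array([-n[1],n[0]])
w_=[]
for t in (0,3,6,9):
    a=np.radians(-t);Rt=np.array([[np.cos(a),-np.sin(a)],[np.sin(a),np.cos(a)]])
    h=C+Rt@(p[:2]-C); w_.append((h[0],h[1],.2,36-t))
rows(w_)
E
```

```text
now [0.4953 0.1458 0.2008] yaw 35.94 tool z [ 0.003  0.001 -1.   ] t 7.1
[-0.  -0.   0.8] -0.1
[-4.8  2.6  0.8] 2.9
[-9.7  5.   0.8] 5.9
[-14.7   7.1   0.7] 8.9
```

Call:
arm_command --pt "-2.5 1.3 0 1.5 0.8" --pt "-4.8 2.6 0 3 0.8" --pt "-7.2 3.8 0 4.5 0.8" --pt "-9.7 5 0 6 0.8" --pt "-12.2 6 0 7.5 0.8" --pt "-14.7 7 0 9 0.8" --pt "-14.7 7 0 9 0.8" --pt "-8 8 0 9 0.8" --pt "3 10 0 9 0.8" --pt "6 10 0 9 0.8" --pt "6 10 -30 9 0.8" --pt "6 10 -80 9 0.8" --pt "6 10 -130 9 0.8" --pt "50 20 -180 9 0.8" --pt "50 20 -180 9 0.8"

```text
t: 8.98
tcp_pos: [0.5491, 0.1596, 0.3846]
ee_rot: [0.0, 0.972, 0.233, 0.004]
contact_force: [-0.5, -0.2, -0.3]
opening: 0.0742
```

```bash
python3 - <<'E'
from h import *
snap('scene','s4.png');snap('top','t4.png')
a=cv2.imread('pics/s4.png'); cv2.imwrite('pics/s4z.png',cv2.resize(a[120:270,120:300],(720,600),interpolation=cv2.INTER_CUBIC))
a=cv2.imread('pics/t4.png'); cv2.imwrite('pics/t4z.png',cv2.resize(a[100:300,120:320],(600,600),interpolation=cv2.INTER_CUBIC))
rows([])
E
```

```text
now [0.5471 0.159  0.38  ] yaw 26.96 tool z [ 0.  0. -1.] t 9.075
```

View pics/s4z.png

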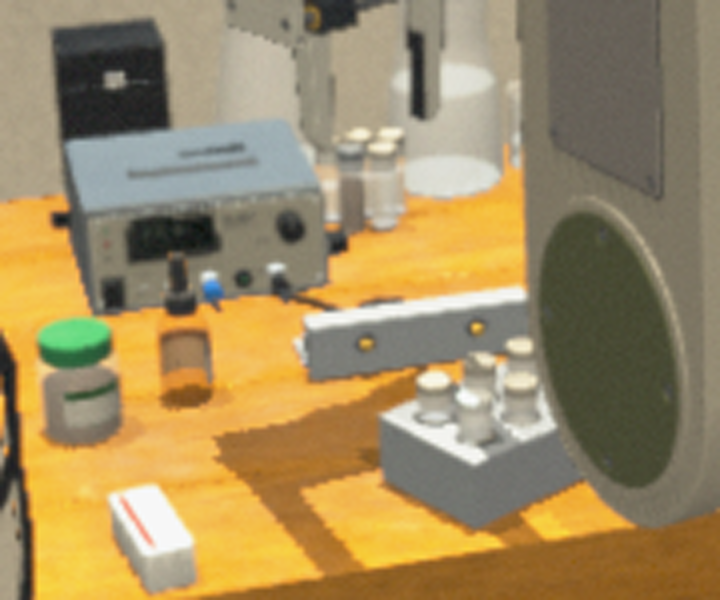

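View pics/t4z.png

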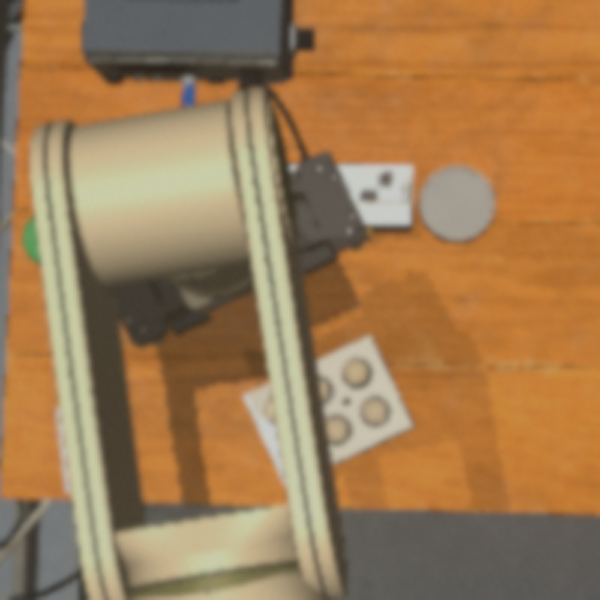

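```bash
python3 - <<'E'
from h import *
P=[atz('top',120+u/3-.33,100+v/3-.33,.048)[:2] for u,v in((372,335),(413,425),(245,395))]
A,B,D=P;print(np.round(P,4)); print(np.linalg.norm(A-B),np.linalg.norm(A-D))
d=A-D; yaw=np.degrees(np.arctan2(d[1],d[0]))+90; y2=A-B; print('yaw',yaw,np.degrees(np.arctan2(y2[1],y2[0])),'centre',(B+D)/2)
# refine: centre from mid AD minus 45mm n
n=np.array([np.cos(np.radians(yaw)),np.sin(np.radians(yaw))]); print((A+D)/2-.045*n)
E
```

```text
[[0.5076 0.07  ]
 [0.4281 0.0312]
 [0.4511 0.182 ]]
0.088430213036279 0.12540269017287484
yaw 26.8012331434671 26.04055255978549 centre [0.43959544 0.10660276]
[0.43915606 0.10572315]
```

```bash
python3 - <<'E'
from h import *
rows([(.46,.116,.36,26.5),(.380,.0763,.36,26.5),(.380,.0763,.2,26.5)])
E
```

```text
now [0.5471 0.159  0.38  ] yaw 26.96 tool z [ 0.  0. -1.] t 9.075
[-97.1  -1.2  19.9] 0.5
[-186.4   -2.1   19.9] 0.5
[-186.5   -2.1  179.9] 0.5
```

Call:
arm_command --pt "-40 -1 5 0 0.8" --pt "-80 -1 10 0 0.8" --pt "-120 -2 15 0.5 0.8" --pt "-155 -2 20 0.5 0.8" --pt "-180 -2 20 0.5 0.8" --pt "-186 -2 20 0.5 0.8" --pt "-186 -2 50 0.5 0.8" --pt "-186 -2 90 0.5 0.8" --pt "-186 -2 130 0.5 0.8" --pt "-186 -2 160 0.5 0.8" --pt "-186 -2 180 0.5 0.8" --pt "-186 -2 180 0.5 0.8"

```text
t: 10.58
tcp_pos: [0.3785, 0.0763, 0.1973]
ee_rot: [-0.001, 0.973, 0.229, -0.003]
contact_force: [0.7, 0.2, -0.3]
opening: 0.0739
```

```bash
python3 - <<'E'
from h import *
snap('scene','s5.png');snap('top','t5.png')
a=cv2.imread('pics/t5.png'); cv2.imwrite('pics/t5z.png',cv2.resize(a[100:300,120:320],(600,600),interpolation=cv2.INTER_CUBIC))
m=np.array([.4393,.106]);y=26.5
n=np.array([np.cos(np.radians(y)),np.sin(np.radians(y))])
C=m+.115*np.array([n[1],-n[0]]); h0=m-.0525*n
w_=[]
for t in list(range(0,26,2))+[26]:
    a=np.radians(-t);Rt=np.array([[np.cos(a),-np.sin(a)],[np.sin(a),np.cos(a)]])
    h=C+Rt@(h0-C); w_.append((h[0],h[1],.2,y-t))
rows(w_);print(C+Rt@(m-C), arm.get_obs()['contact_force'])
E
```

```text
now [0.3799 0.0763 0.1997] yaw 26.45 tool z [-0.001 -0.    -1.   ] t 10.675
[13.9 -0.1 -0.3] -0.1
[17.9 -1.8 -0.3] 1.9
[22.  -3.5 -0.3] 3.9
[26.2 -4.9 -0.3] 5.9
[30.4 -6.3 -0.3] 7.9
[34.6 -7.5 -0.3] 9.9
[38.9 -8.5 -0.3] 11.9
[43.2 -9.4 -0.3] 13.9
[ 47.6 -10.1  -0.3] 15.9
[ 52.  -10.7  -0.3] 17.9
[ 56.4 -11.1  -0.3] 19.9
[ 60.8 -11.4  -0.3] 21.9
[ 65.2 -11.5  -0.3] 23.9
[ 69.6 -11.5  -0.4] 25.9
[0.4896092  0.11807817] [ 0.51195913  0.08328818 -0.16537293]
```

View pics/t5z.png

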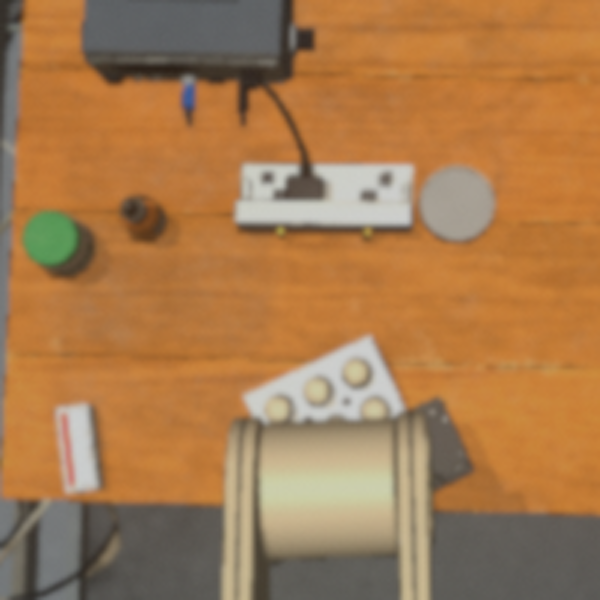

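View pics/s5.png

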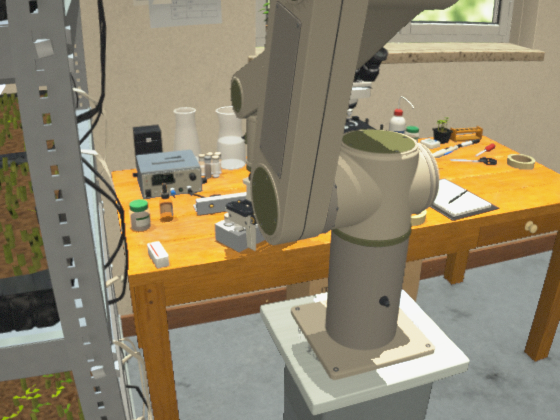

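Call:
arm_command --pt "4 0 0 0 0.8" --pt "8 0 0 0 0.8" --pt "11.5 0 0 0 0.8" --pt "14 0 0 0 0.8" --pt "18 -1.8 0 2 0.8" --pt "22 -3.5 0 4 0.8" --pt "26.2 -4.9 0 6 0.8" --pt "30.4 -6.3 0 8 0.8" --pt "34.6 -7.5 0 10 0.8" --pt "39 -8.5 0 12 0.8" --pt "43.2 -9.4 0 14 0.8" --pt "47.6 -10.1 0 16 0.8" --pt "52 -10.7 0 18 0.8" --pt "56.4 -11.1 0 20 0.8" --pt "60.8 -11.4 0 22 0.8" --pt "65.2 -11.5 0 24 0.8" --pt "69.6 -11.5 0 26 0.8" --pt "69.6 -11.5 0 26 0.8"

```text
t: 12.92
tcp_pos: [0.4363, 0.1179, 0.1993]
ee_rot: [-0.0, 1.0, 0.004, -0.002]
contact_force: [-6.8, 1.8, 4.6]
opening: 0.0742
```

```bash
python3 - <<'E'
from h import *
snap('top','t6.png')
a=cv2.imread('pics/t6.png'); cv2.imwrite('pics/t6z.png',cv2.resize(a[130:230,170:290],(720,600),interpolation=cv2.INTER_CUBIC))
rows([]);print(arm.get_obs()['contact_force'])
E
```

```text
now [0.4363 0.1178 0.1993] yaw 0.43 tool z [-0.003  0.    -1.   ] t 12.975
[-6.61872338  1.72965019  4.04432994]
```

View pics/t6z.png

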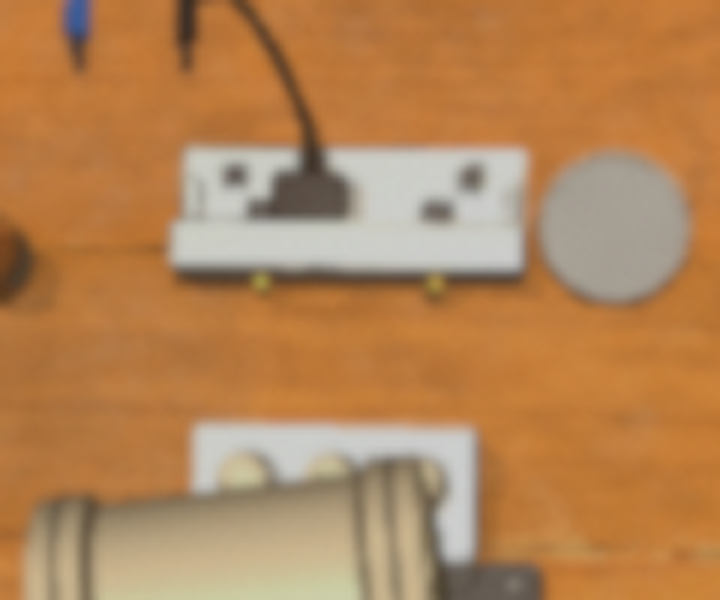

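```bash
python3 - <<'E'
from h import *
f=lambda u,v,z:atz('top',170+(u-2.5)/6,130+(v-2.5)/6,z)[:2]
L,R=f(192,425,.048),f(477,428,.048); rl,rr=f(171,272,.042),f(525,274,.042); p1,p2=f(261,284,.024),f(436,286,.024)
for a,b in((L,R),(rl,rr),(p1,p2)):
    d=a-b; print(a.round(4),b.round(4),'mid',((a+b)/2).round(4),'len',np.linalg.norm(d).round(4),'yaw',(np.degrees(np.arctan2(d[1],d[0]))-90).round(2))
E
```

```text
[0.5342 0.1842] [0.536  0.0563] mid [0.5351 0.1202] len 0.1279 yaw 0.82
[0.6039 0.197 ] [0.6069 0.0369] mid [0.6054 0.117 ] len 0.1602 yaw 1.07
[0.6019 0.1581] [0.6029 0.078 ] mid [0.6024 0.1181] len 0.0802 yaw 0.74
```

```bash
python3 - <<'E'
from h import *
p,_=tool()
yaw=np.radians(.6); c=p[:2]+.0525*np.array([np.cos(yaw),np.sin(yaw)]); s=0;w_=[]
off=.0525
prof=np.interp(np.arange(0,58.5,.5),[0,10,46,58],[.6,-3,-3,.9])
for i,a in enumerate(prof):
    a=np.radians(a); n=np.array([np.cos(a),np.sin(a)])
    if i: c=c+.0005*n
    if i%8==0 or i==len(prof)-1: h=c-off*n; w_.append((h[0],h[1],.2,np.degrees(a)-.17))
rows(w_); print(c,c-p[:2])
E
```

```text
now [0.4363 0.1178 0.1993] yaw 0.43 tool z [-0.003  0.    -1.   ] t 12.975
[-0.  -0.  -0.7] 0.0
[ 4.  -1.3 -0.7] 1.4
[ 8.1 -2.4 -0.7] 2.9
[12.1 -2.9 -0.7] 3.6
[16.1 -2.6 -0.7] 3.6
[20.1 -2.4 -0.8] 3.6
[24.1 -2.2 -0.8] 3.6
[28.1 -1.9 -0.8] 3.6
[32.  -1.7 -0.8] 3.6
[36.  -1.4 -0.8] 3.6
[40.  -1.2 -0.8] 3.6
[44.  -1.  -0.8] 3.6
[48.  -0.1 -0.9] 3.0
[51.9  1.2 -0.9] 1.7
[55.9  2.4 -0.9] 0.4
[57.9  3.  -0.9] -0.3
[0.54672476 0.1160872 ] [ 0.11043958 -0.00176226]
```

Call:
arm_command --pt "4 -1.3 0 1.4 0.8" --pt "8 -2.4 0 2.9 0.8" --pt "12 -2.9 0 3.6 0.8" --pt "16 -2.6 0 3.6 0.8" --pt "20 -2.4 0 3.6 0.8" --pt "24 -2.2 0 3.6 0.8" --pt "28 -1.9 0 3.6 0.8" --pt "32 -1.7 0 3.6 0.8" --pt "36 -1.4 0 3.6 0.8" --pt "40 -1.2 0 3.6 0.8" --pt "44 -1 0 3.6 0.8" --pt "48 -0.1 0 3 0.8" --pt "52 1.2 0 1.7 0.8" --pt "56 2.4 0 0.4 0.8" --pt "58 3 0 -0.3 0.8" --pt "58 3 0 -0.3 0.8"

```text
t: 14.98
tcp_pos: [0.4941, 0.115, 0.1991]
ee_rot: [0.0, 1.0, 0.007, -0.002]
contact_force: [-7.8, -0.4, 5.9]
opening: 0.0739
```

```bash
python3 - <<'E'
from h import *
snap('top','t7.png')
a=cv2.imread('pics/t7.png'); cv2.imwrite('pics/t7z.png',cv2.resize(a[130:230,170:290],(720,600),interpolation=cv2.INTER_CUBIC))
rows([]);print(arm.get_obs()['contact_force'])
E
```

```text
now [0.4941 0.1151 0.1991] yaw 0.77 tool z [-0.004 -0.    -1.   ] t 15.025
[-7.82463805 -1.14686971  4.53812706]
```

View pics/t7z.png

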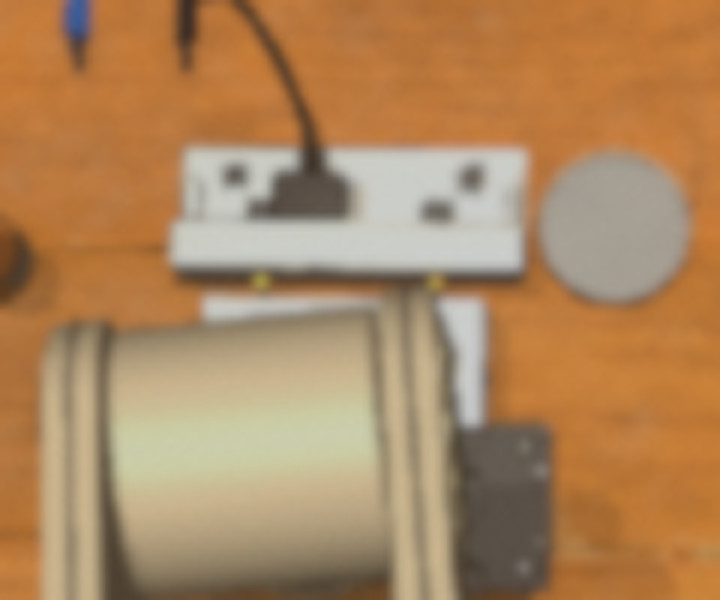

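```bash
python3 - <<'E'
from h import *
f=lambda u,v,z:atz('top',170+(u-2.5)/6,130+(v-2.5)/6,z)[:2]
L,R=f(202,297,.048),f(486,299,.048); rl,rr=f(171,272,.042),f(525,274,.042)
for a,b in((L,R),(rl,rr)):
    d=a-b; print(a.round(4),b.round(4),'mid',((a+b)/2).round(4),'len',np.linalg.norm(d).round(4),'yaw',(np.degrees(np.arctan2(d[1],d[0]))-90).round(2))
rows([(.51,.1152,.1991,.77)])
E
```

```text
[0.5921 0.1818] [0.5943 0.0539] mid [0.5932 0.1178] len 0.1278 yaw 1.0
[0.6039 0.197 ] [0.6069 0.0369] mid [0.6054 0.117 ] len 0.1602 yaw 1.07
now [0.4941 0.1151 0.1991] yaw 0.77 tool z [-0.004 -0.    -1.   ] t 15.025
[15.9  0.1 -0. ] -0.0
```

Call:
arm_command --pt "2 0 0 0 0.8" --pt "4 0 0 0 0.8" --pt "6 0 0 0 0.8" --pt "8 0 0 0 0.8" --pt "9.5 0 0 0 0.8" --pt "10.5 0 0 0 0.8" --pt "10.5 0 0 0 0.8"

```text
t: 15.9
tcp_pos: [0.5042, 0.1153, 0.1991]
ee_rot: [0.0, 1.0, 0.007, -0.003]
contact_force: [-11.6, -1.2, 9.1]
opening: 0.0741
```

Call:
arm_command --pt "0.5 0 0 0 0.8" --pt "1 0 0 0 0.8" --pt "1 0 0 0 0.8"

```text
t: 16.27
tcp_pos: [0.505, 0.1153, 0.1991]
ee_rot: [0.0, 1.0, 0.007, -0.003]
contact_force: [-14.2, -0.9, 10.2]
opening: 0.0745
```

```bash
python3 - <<'E'
from h import *
snap('top','t8.png');snap('scene','s8.png')
a=cv2.imread('pics/t8.png'); cv2.imwrite('pics/t8z.png',cv2.resize(a[130:230,170:290],(720,600),interpolation=cv2.INTER_CUBIC))
a=cv2.imread('pics/s8.png'); cv2.imwrite('pics/s8z.png',cv2.resize(a[150:270,140:300],(720,540),interpolation=cv2.INTER_CUBIC))
rows([]);print(arm.get_obs()['contact_force'],arm.get_obs()['wrist_torque'])
E
```

```text
now [0.505  0.1153 0.1991] yaw 0.76 tool z [-0.006 -0.    -1.   ] t 16.375
[-13.01902056  -0.21814512  10.23047203] [-5.09674235e-04  1.99016948e+00  1.82721353e-02]
```

View pics/t8z.png

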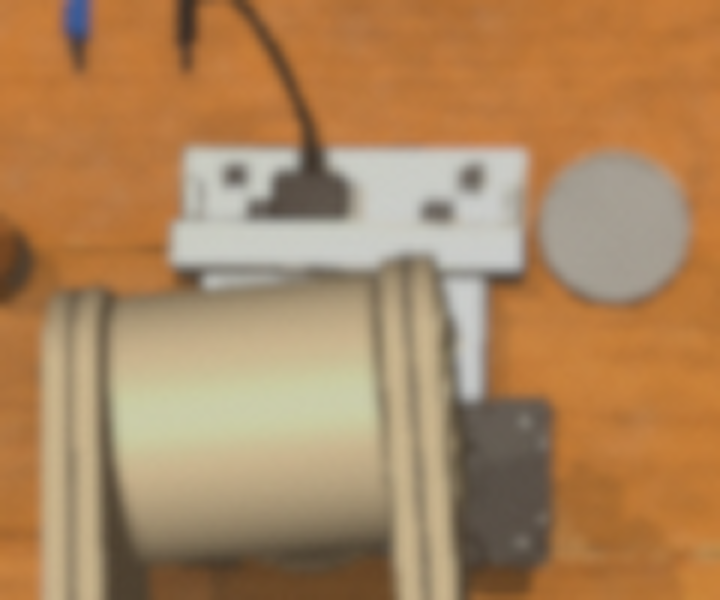

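View pics/s8z.png

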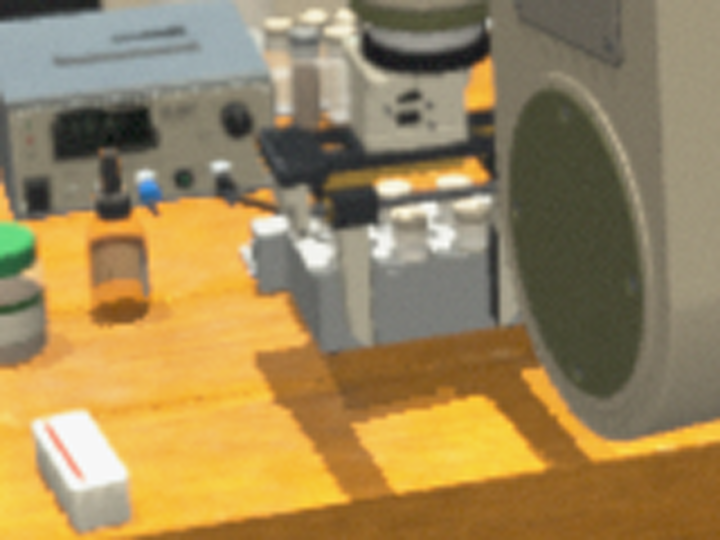

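Call:
arm_command --pt "0.5 0 0 0 0.8" --pt "1 0 0 0 0.8" --pt "1 0 0 0 0.8"

```text
t: 16.75
tcp_pos: [0.506, 0.1153, 0.1991]
ee_rot: [0.0, 1.0, 0.007, -0.003]
contact_force: [-13.2, 0.1, 11.4]
opening: 0.0749
```

Call:
arm_command --pt "0.5 0 0 0 0.8" --pt "1 0 0 0 0.8" --pt "1 0 0 0 0.8"

```text
t: 17.12
tcp_pos: [0.5069, 0.1153, 0.1991]
ee_rot: [0.0, 1.0, 0.007, -0.003]
contact_force: [-14.8, -0.6, 10.8]
opening: 0.0743
```

Call:
arm_command --pt "0.5 0 0 0 0.8" --pt "1 0 0 0 0.8" --pt "1 0 0 0 0.8"

```text
t: 17.5
tcp_pos: [0.5078, 0.1153, 0.1991]
ee_rot: [0.0, 1.0, 0.007, -0.003]
contact_force: [-15.1, -0.4, 12.2]
opening: 0.0746
```

```bash
python3 - <<'E'
from h import *
snap('top','t9.png');
a=cv2.imread('pics/t9.png'); cv2.imwrite('pics/t9z.png',cv2.resize(a[160:200,190:260],(770,440),interpolation=cv2.INTER_CUBIC))
E
```

```text
(no output)
```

View pics/t9z.png

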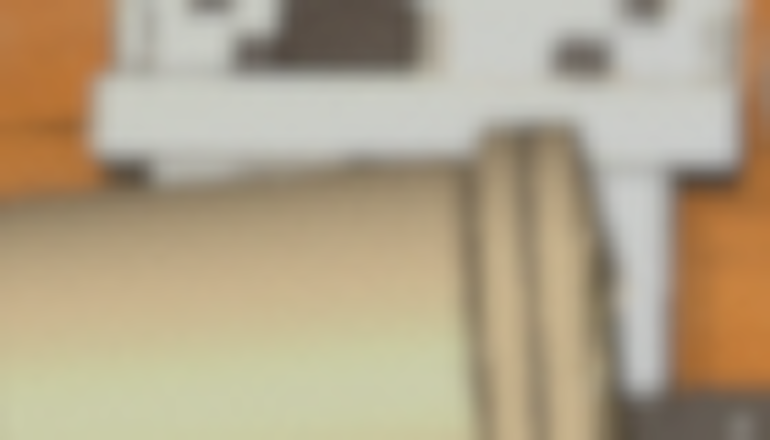

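Call:
arm_command --pt "0.5 0 0 0 0.8" --pt "1 0 0 0 0.8" --pt "1 0 0 0 0.8"

```text
t: 17.92
tcp_pos: [0.5088, 0.1154, 0.1991]
ee_rot: [0.0, 1.0, 0.007, -0.003]
contact_force: [-15.0, -0.8, 12.0]
opening: 0.0746
```

Call:
arm_command --pt "0.5 0 0 0 0.8" --pt "1 0 0 0 0.8" --pt "1 0 0 0 0.8"

```text
t: 18.3
tcp_pos: [0.5092, 0.1154, 0.1991]
ee_rot: [0.0, 1.0, 0.007, -0.004]
contact_force: [-20.4, -1.4, 17.5]
opening: 0.0744
```

Call:
arm_command --pt "0.5 0 0 0 0.8" --pt "0.8 0 0 0 0.8" --pt "0.8 0 0 0 0.8"

```text
t: 18.68
tcp_pos: [0.5095, 0.1154, 0.1991]
ee_rot: [0.0, 1.0, 0.007, -0.005]
contact_force: [-24.9, -1.2, 22.8]
opening: 0.0742
```

```bash
python3 - <<'E'
from h import *
o=arm.get_obs();print(o['contact_force'],o['wrist_torque'],o['joint_torque']);rows([])
E
```

```text
[-24.88862477  -1.20283369  22.8337344 ] [-0.19639704  3.7901968  -0.04591703] [-2.29194269e+00 -4.45272875e+01 -4.81856847e+01 -5.50993849e-01
 -8.78196895e+00 -1.21936985e-02]
now [0.5095 0.1154 0.1991] yaw 0.77 tool z [-0.011 -0.001 -1.   ] t 18.675
```

Call:
arm_command --pt "-0.5 0 0 0 0.8" --pt "-1.5 0 0 0 0.8" --pt "-2.5 0 0 0 0.8" --pt "-4 0 0 0 0.8" --pt "-7 0 0 0 0.8" --pt "-12 0 0 0 0.8" --pt "-20 0 0 0 0.8" --pt "-30 0 0 0 0.8" --pt "-40 0 0 0 0.8" --pt "-50 0 -20 0 0.8" --pt "-80 0 -50 0 0.8" --pt "-110 0 -90 0 0.8" --pt "-130 0 -130 0 0.8" --pt "-135 20 -160 0 0.8" --pt "-135 60 -170 0 0.8" --pt "-135 110 -170 0 0.8" --pt "-135 160 -170 0 0.8" --pt "-135 165 -170 0 0.8" --pt "-135 165 -170 0 0.8"

```text
t: 21.05
tcp_pos: [0.3793, -0.0514, 0.3695]
ee_rot: [-0.0, 1.0, 0.006, -0.0]
contact_force: [-0.3, 0.3, -0.2]
opening: 0.0743
```

```bash
python3 - <<'E'
from h import *
snap('top','ta.png');snap('scene','sa.png')
a=cv2.imread('pics/ta.png'); cv2.imwrite('pics/taz.png',cv2.resize(a[130:230,170:290],(720,600),interpolation=cv2.INTER_CUBIC))
a=cv2.imread('pics/sa.png'); cv2.imwrite('pics/saz.png',cv2.resize(a[150:270,120:280],(720,540),interpolation=cv2.INTER_CUBIC))
rows([])
E
```

```text
now [ 0.3795 -0.0506  0.3696] yaw 0.8 tool z [-0.  0. -1.] t 21.15
```

View pics/taz.png

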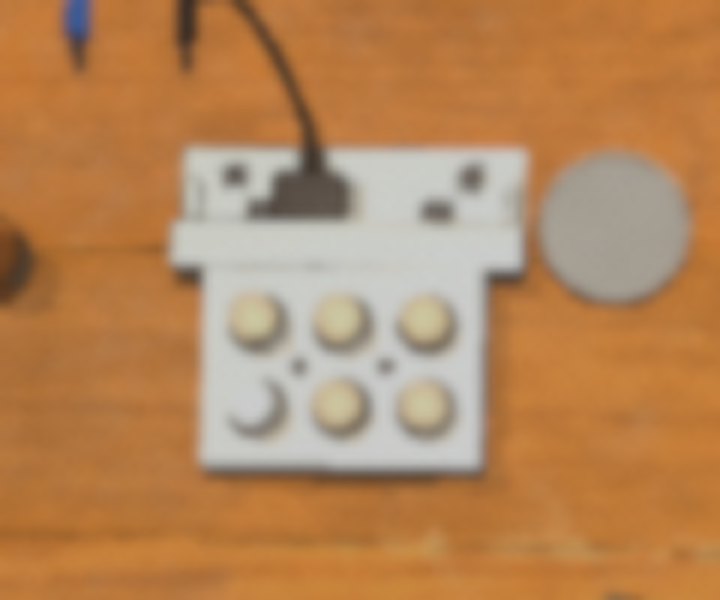

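View pics/saz.png

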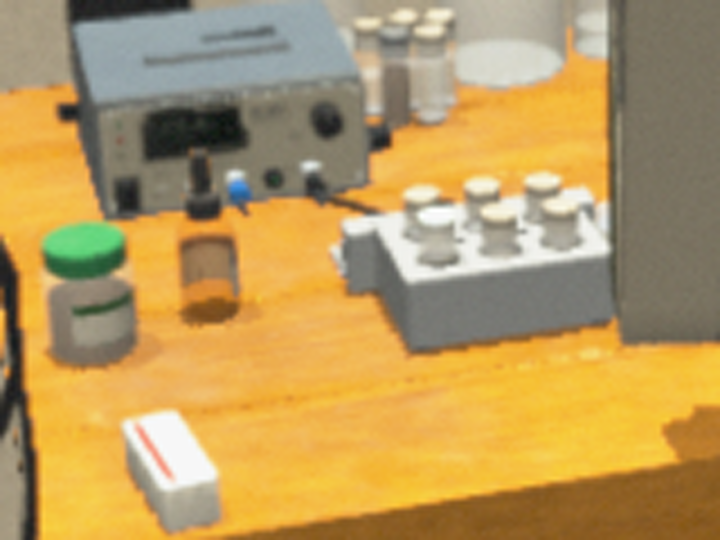

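```bash
python3 - <<'E'
from h import *
f=lambda u,v,z:atz('top',170+(u-2.5)/6,130+(v-2.5)/6,z)[:2]
L,R=f(200,468,.048),f(483,471,.048);d=L-R
print(((L+R)/2).round(4),np.degrees(np.arctan2(d[1],d[0]))-90)
print(arm.hand_in())
E
```

```text
[0.5159 0.1165] 0.8250286048700417
the job is handed in; nothing more can be done
None
```

I pushed the vial block home against the sensor rail and handed the job in at about 21 s of the 72 s. It was never gripped or lifted.

**How it was moved:** I used the two open fingertips on the block's outer faces. First I turned it from the pad face, then turned it the rest of the way and pushed it in from the back face. The last few millimetres were in small steps.

**Last checks:**
- **Contact:** the block met a hard stop, with the push force rising from 15 to 25 N. There was almost no twisting moment, which points to even contact at both ends of the rail.
- **Position:** after backing off, the top picture shows the block tight against the rail. It is parallel to within about 0.3° and centred to within about 1.5 mm, while the pads allow about 9 mm.
- **Surroundings:** all six vials are standing, and nothing else in the last pictures looks moved.

**Not confirmed:** the sprung pins are hidden behind the block, so I could not see that they are fully pressed in. I infer it from the hard stop and the closed seam. The camera alone would have put the stop 2 to 4 mm sooner than the arm's travel showed, so I relied on the force.

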